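Dock a camera battery in the bench charger

ROBOT

A 6-joint arm with a two-finger parallel gripper is mounted at the origin on the work surface. World frame = base frame: x ahead of the robot, y to its left, z up, the work surface at z = 0. Lengths are in m, angles in rad, forces in N, time in s.
With the tool pointing down it reaches from about 0.275 to 0.825 m from the base axis. Payload 4.9 kg.
Tool frame: the origin (TCP) lies between the finger pads; the fingertips stand 22 mm ahead of it and the grasp point (between the pads) lies 3 mm ahead of it (env.tip_extent is the distance from the TCP to the fingertips, in m); z points along the fingers, y is the line along which they close (so a half turn about z gives the same grasp; the last joint's range is limited). The gripper opens to 85 mm and grips with 20 to 120 N. Pads are 22 mm wide; open, the fingers measure 114 mm over their backs; the gripper's body (76 mm by 85 mm) begins 54 mm behind the grasp point. The pads swing forward as they close: fully open they stand 13 mm farther back than shut.
Start: joints at [-1.275, 0.326, -0.193, 1.052, 0, 1.437], TCP at [0.229, -0.5, 0.226] pointing down, gripper open.
Joint ranges: [-2.65, 2.65], [-0.97, 1.79], [-1.3, 1.35], [-1.93, 2.1], [-1.47, 1.37], [-3.14, 3.14]. Speed limits (rad/s): [2.57, 2.57, 3.14, 3.14, 3.14, 3.14].

INTERFACE

Orientations are given as a rotation vector (axis times angle).
In Python, from cell import env, imaging, masks_of gives the robot as it stands.
- The arm moves only by the tool drive_tool, never from a script. Its argument "commands" is a list that holds one entry, the list of rows, each a list of 7 numbers: the opening, from 0 (shut) to 1 (fully open), then the shift along the tool's x, y, z as a fraction of full scale, then the turn, a rotation vector about the tool's x, y, z as a fraction of full scale. A call has exactly 10 rows; each row is the pose to reach, as a shift and turn from the pose commanded when the call began, along the tool's axes at that moment; what a row does not reach only later rows make up. Full scale, the value 1, is 0.5 m for a shift and 30 degrees for a turn. A row lasts 1/10 s, in which the tool goes at most 50 mm and 8.59 degrees, less where a joint would pass 70% of its speed; a pose out of reach is approached as far as the arm can. A call with a number of a shift or a turn outside -1 to 1 is refused whole. A call with a gripper value outside its range is refused whole. The fingers move at their own pace and stop on an object; "force" is the grip in N (left out, the last holds). Time passes only in rows, so rows that repeat a pose let the fingers close, or fill a call up. It gives the time, the measured TCP pose, the force, the opening and the grip force at its end, in the units of the state.
- env.sense(): the state, without advancing time (a new reading comes with each control period).
- imaging.grab_frame(name): name is "scene" or "top" or "wrist"; returns the picture (400x640x3 uint8, blue, green, red); there is no depth.
- imaging.camera_info(name): a dict with "fov_y" (degrees; the focal length in pixels is half the picture's height over the tangent of half this angle, whatever the lens; pixels are square), "cx", "cy" (the principal point, pixels), "xyz" and "orientation" of the camera in the world. Camera axes: x right, y down, z forward; pixel columns grow to the right and rows downward; lengths in m; the calibration is good to about 2 mm. A picture is of the moment at which its call begins: read the wrist's pose just before it. camera_info takes no time and is no camera call; for the wrist camera it gives the pose at the moment of the call.
- env.sign_off(): hands the job in; it is judged then, once.
Trained networks look in the newest picture that a camera, given by its name, has taken for a name from the list of things; names that differ only in an ending like _2 or _b are one class to them, and where a whole thing is asked for, a point or a joint stands for the part that bears it (a point fixed in the world has none). Each returns a list of dicts, best first, with "score" (0 to 1); they miss things now and then, are a little off and sometimes report something else, mostly with a low value. They report only what shows in the picture. A call takes as long as a camera call. They do not tell look-alikes from the thing itself.
- masks_of(camera, thing): "pixels" (400x640 bool, what is visible of it) and "extent" ([centre column, centre row, width, height] in pixels, round what is visible of it).
The state is a dict: "t": time; "joint_pos": joint angles; "qvel": joint speeds; "effort": joint torques, N m; "tool_pos": TCP position; "eef_rot": TCP orientation; "wrist_force": force on the tool from outside, world axes, zero at the start; "moment": the same for the moment, N m; "opening": opening from 0.0 (shut) to 1.0 (fully open); "gripper_force": force on a finger pad.
Only numpy, scipy, OpenCV 4.12 (cv2) and the standard library are available. Lean on these libraries where they do the work, as an engineer would, in place of code of your own. Each camera call takes 0.05 s, during which the arm holds its last target. There are 200 camera calls.

TASK

Get the big battery pack ready on the bench charger: first turn the charger's current knob fully anticlockwise to its end stop, then push the pack, flat on the bench all the way, into the charger's channel and under its overhanging lips until it is fully home against the back of the channel. Leave the knob at its stop and the other things on the bench where they are.

Things in the scene. Friction and masses are not known exactly. Their poses are not given: they have to be found in the camera images.
- charger: fixed bench charger: aluminium channel, closed at its far end by a grey housing. Origin: on the bench at the middle of the open mouth, +x into the channel. Channel 102 mm wide, 95 mm deep, no floor; walls 12 mm thick, 62 mm high, each with a lip overhanging 25 mm inwards, underside 54 mm up. Guides 40 mm high flare out to 134 mm apart at x = -32 mm. Housing x = 95 to 195 mm, 126 wide, 75 high
- charger_home (a point): point on the bench in the channel's middle, at x = 25 mm of the charger, with the charger's axes: the pack's origin lies here when the pack is fully home (its rear 45 mm then stand out of the channel's mouth)
- pack: black camera battery pack, a brick 140 mm long (x), 96 mm wide (y), 46 mm high, about 0.7 kg, too wide to grasp. Origin: centre of its underside. It lies on the bench in front of the channel's mouth, its +x end roughly towards the channel but off its middle line and askew
- knob (a joint): the charger's current knob on top of the housing: its angle in rad, 0 = fully anticlockwise end stop (seen from above), grows clockwise up to 4.7; at the stop its bar lies along the channel with the white mark towards the mouth. It starts 0.7 to 1.4 rad from the stop and stays where it is left
- knob_grip (a point): point on the knob's vertical axis at the height to grip, 145 mm into the charger from the mouth; the x axis of this point lies along the knob's bar grip and turns with it (bar 46 mm long, 14 mm thick, top 7 mm above this point, on a disc whose top is 23 mm below it)
- lens_ring: bystander: black ring lying flat, 84 mm across, 32 mm high; origin at the centre of its underside
- phone: bystander: dark phone 160 x 76 x 9 mm lying flat, long side along its x; origin at the centre of its underside
- bowl: bystander: steel bowl 110 mm across, 32 mm high; origin at the centre of its underside
- spray_can: bystander: upright spray can 66 mm across, 190 mm high; origin at the centre of its underside
There are look-alikes about, which are no part of the job. Leave any green look-alike of the pack alone.

How it is judged:
On the way, in this order (a step that is already met when the one before it is completed fails the run):
1. the knob is turned fully anticlockwise while the pack is still outside the channel (value of joint knob below 0.1 rad and x of pack in the frame of charger_home below -0.09 m), for 0.2 s.
2. the pack is fully home in the channel (x of pack in the frame of charger_home between -0.006 and 0.006 m and y of pack in the frame of charger_home between -0.008 and 0.008 m and z of pack in the frame of charger_home below 0.006 m and angle between the x axis of pack and the x axis of charger_home, either way round below 0.08 rad), for 0.2 s.
At the end, for the whole second after the job is handed in: the pack lies flat and still in the channel within 6 mm of its home point lengthwise, 8 mm sideways and 0.08 rad of the channel's direction, and the knob is within 0.12 rad of its anticlockwise stop (all of step 2 and value of joint knob below 0.12 rad and linear speed of pack below 0.01 m/s); the robot touches nothing.
It fails at once if the pack is lifted or tipped off the bench (height (world z) of pack above 0.02 m or angle between pack's own z axis and vertical above 0.2 rad).
It fails at once if a bystander is moved more than 25 mm or knocked over (distance of any of lens_ring, phone, bowl, spray_can from where it was at the start of the episode above 0.025 m or angle between spray_can's own z axis and vertical above 0.5 rad).
It also fails if it takes over 72 s, if anything falls off the work surface, if the arm or the gripper's body presses on something with over 40 N, if the wrist force passes 120 N, or if a joint passes its speed limit or range.

## Working session

There is one attempt and no reset: what is moved stays moved. The work goes in short steps, Python scripts to look and compute and a tool call to move; the robot and the scene stay as the last step left them, time stands still between calls to the robot, and variables do not carry over. Pictures are saved under pics/ and viewed, at most 10 in all, crops included, and the job is handed in when it is done.

Besides the shell and the picture viewer there is one more tool, called after "Emit:" by a JSON object that holds its "fn" and its "kwargs". drive_tool: Moves the arm, as the interface text tells. Shift numbers are shares of 0.5 m and turn numbers shares of 30 degrees, none past 1 either way. Its arguments: {"type":"object","properties":{"commands":{"type":"array","items":{"type":"array","items":{"type":"array","items":{"type":"number"}}}},"force":{"type":"number"}},"required":["commands"]}

```bash
mkdir -p pics; ls; cat > h.py <<'E'
import numpy as np, cv2
from cell import env, imaging, masks_of
from scipy.spatial.transform import Rotation as R
def cam(n):
    i=imaging.camera_info(n); f=200/np.tan(np.radians(i["fov_y"])/2)
    o=np.array(i["orientation"],float)
    Rm=R.from_rotvec(o).as_matrix() if o.shape==(3,) else (o if o.shape==(3,3) else R.from_quat(o).as_matrix())
    return f,i["cx"],i["cy"],np.array(i["xyz"]),Rm
def ray(c,u,v):
    f,cx,cy,p,Rm=c
    return p,Rm@np.array([(u-cx)/f,(v-cy)/f,1.])
def onz(c,u,v,z):
    p,d=ray(c,u,v); return p+d*(z-p[2])/d[2]
def proj(c,P):
    f,cx,cy,p,Rm=c; q=Rm.T@(np.asarray(P,float)-p); return np.array([cx+f*q[0]/q[2],cy+f*q[1]/q[2]])
E
python3 - <<'E'
from h import *
for n in ("scene","top"):
    cv2.imwrite(f"pics/{n}0.png",imaging.grab_frame(n)); print(n,imaging.camera_info(n))
    for th in ("charger","pack","knob","lens_ring","phone","bowl","spray_can"):
        print(th,[(round(m["score"],2),[int(x) for x in m["extent"]],int(m["pixels"].sum())) for m in masks_of(n,th)])
print(env.sense())
E
```

```text
pics
scene {'fov_y': 54.77549183792333, 'cx': 323.91388865050845, 'cy': 201.89437592798174, 'xyz': array([ 1.29330994, -0.322759  ,  1.16769058]), 'orientation': array([-2.23411304, -1.34415918,  0.40990092])}
charger [(0.67, [342, 168, 71, 55], 2109)]
pack [(0.9, [252, 249, 43, 47], 1389), (0.7, [280, 189, 44, 32], 1075)]
knob [(0.68, [282, 190, 41, 29], 1059), (0.6, [360, 153, 13, 12], 140)]
lens_ring [(0.74, [377, 229, 26, 27], 351), (0.24, [280, 190, 45, 33], 1074)]
phone [(0.77, [408, 197, 44, 33], 721), (0.73, [343, 168, 70, 54], 1990), (0.58, [184, 263, 36, 34], 806), (0.57, [359, 152, 8, 14], 147)]
bowl [(0.96, [185, 264, 35, 32], 841)]
spray_can [(0.6, [429, 136, 29, 46], 789)]
top {'fov_y': 42.47752612457687, 'cx': 325.42911161769797, 'cy': 199.03002085195493, 'xyz': array([ 3.67823422e-01, -1.50753174e-03,  1.60601203e+00]), 'orientation': array([-2.10710268,  2.130326  , -0.17728034])}
charger [(0.84, [278, 245, 81, 56], 2462)]
pack [(0.95, [359, 253, 50, 42], 1470), (0.81, [414, 196, 54, 48], 1475)]
knob [(0.63, [254, 242, 14, 14], 200)]
lens_ring [(0.6, [291, 157, 26, 32], 295)]
phone [(0.65, [231, 180, 55, 35], 1155)]
bowl [(0.74, [489, 210, 36, 33], 960), (0.61, [167, 222, 36, 30], 800)]
spray_can [(0.89, [166, 223, 33, 29], 850)]
{'t': 0.8, 'joint_pos': array([-1.27519017e+00,  3.26139298e-01, -1.92639482e-01,  1.05195369e+00,
       -1.93517545e-05,  1.43660379e+00]), 'qvel': array([-0.00046288, -0.00088568, -0.00081926, -0.0008626 , -0.00023873,
        0.00111361]), 'effort': array([ 1.24928141e-03, -4.43273127e+01,  2.62744725e+01,  8.36238632e-04,
       -2.02750516e-04,  9.98166115e-06]), 'tool_pos': array([ 0.22919232, -0.4999909 ,  0.22649891]), 'eef_rot': array([ 3.06926560e+00,  6.69927881e-01, -2.22122658e-05]), 'wrist_force': array([ 0.17128813, -0.30601856, -0.65497899]), 'moment': array([ 0.01403268, -0.01255107,  0.00564036]), 'gripper_force': 0.0, 'opening': 0.9951169179809269}
```

```bash
python3 - <<'E'
import cv2
a=cv2.imread("pics/top0.png")[120:300,130:530]; b=cv2.imread("pics/scene0.png")[90:300,150:470]
cv2.imwrite("pics/top1.png",cv2.resize(a,None,fx=2,fy=2,interpolation=cv2.INTER_CUBIC))
cv2.imwrite("pics/scene1.png",cv2.resize(b,None,fx=2.5,fy=2.5,interpolation=cv2.INTER_CUBIC))
E
```

```text
(no output)
```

View pics/top1.png

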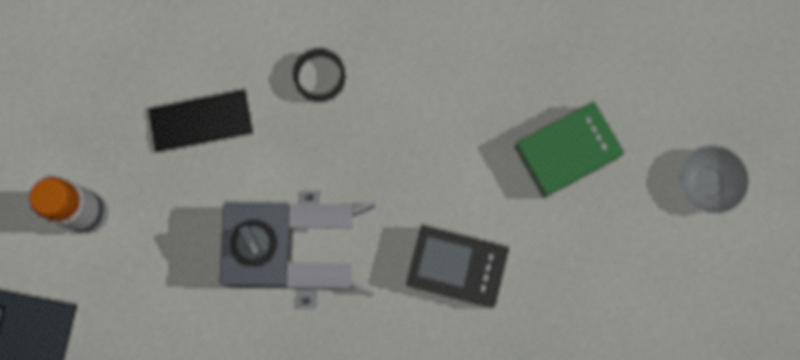

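View pics/scene1.png

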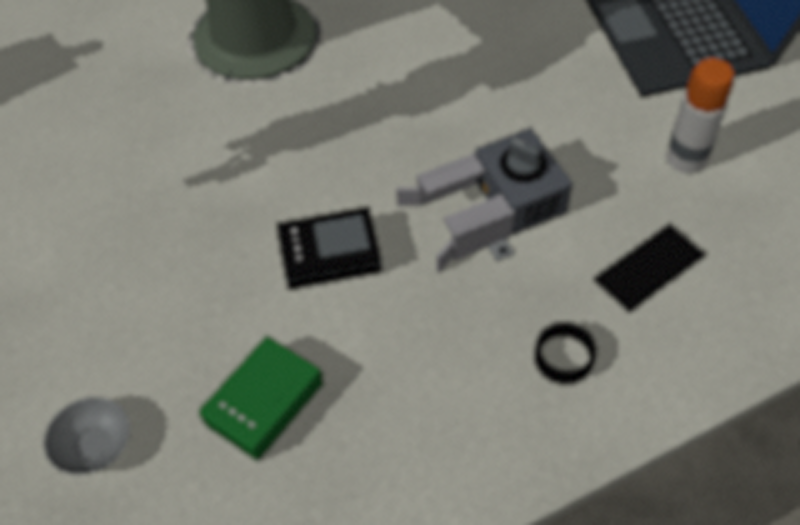

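The top view shows the black pack at pixel (359,253) and the green look-alike at (414,196). The charger housing is at (257,242) with its mouth towards larger columns, and the knob is at (254,242). Bystanders: phone (231,180), ring (291,157), can (163,222) and bowl (487,209). Candidates for the pack are black (359,253) and green (414,196), so I choose black. The only thing that fits the knob is the bar on the housing at (254,242).

```bash
python3 - <<'E'
from h import *
c=cam("top"); print(c[4].round(3))
imaging.grab_frame("top")
P=lambda u,v,z:onz(c,u,v,z)[:2].round(4)
ms=masks_of("top","pack"); 
for m in ms[:2]:
    cn=max(cv2.findContours(m["pixels"].astype(np.uint8),cv2.RETR_EXTERNAL,cv2.CHAIN_APPROX_NONE)[0],key=len)
    w=np.array([onz(c,u,v,.04)[:2] for u,v in cn[:,0]],np.float32)
    print("pack",m["extent"],cv2.minAreaRect(w*1000))
# eye-measured crop pixels -> world
q=lambda x,y,z:P(130+x/2,120+y/2,z)
for nm,pt in dict(house_bl=(222,203,.075),house_fl=(222,284,.075),wallmouth1=(352,216,.062),wallmouth2=(352,275,.062),inner_a=(291,229,.062),inner_b=(291,264,.062),inner_a2=(352,229,.062),inner_b2=(352,264,.062),knob=(253,242,.1),tip1=(374,206,.04),tip2=(372,293,.04)).items(): print(nm,q(*pt))
m=masks_of("top","knob")[0]; print(P(*m["extent"][:2],.1))
for t,z in (("lens_ring",.03),("phone",.009),("bowl",.03),("spray_can",.19)):
    m=masks_of("top",t); print(t,[P(*k["extent"][:2],z) for k in m])
i=imaging.camera_info("wrist"); print(i)
s=env.sense();Rt=R.from_rotvec(s["eef_rot"]).as_matrix();print(Rt.round(3)); cw=cam("wrist")
print("cam in tool",Rt.T@(cw[3]-s["tool_pos"]),(Rt.T@cw[4]).round(3))
E
```

```text
[[-0.009 -0.983  0.182]
 [-1.     0.012  0.015]
 [-0.017 -0.181 -0.983]]
pack [359.1, 254.4, 55.9, 44.9] ((487.1532287597656, -75.53311157226562), (142.58140563964844, 102.73326873779297), 75.55321502685547)
pack [256.5, 241.5, 15.8, 21.6] ((529.2638549804688, 233.62042236328125), (46.435794830322266, 48.989376068115234), 89.37767028808594)
house_bl [0.5849 0.2759]
house_fl [0.4637 0.2734]
wallmouth1 [0.5646 0.0809]
wallmouth2 [0.4758 0.0811]
inner_a [0.5459 0.173 ]
inner_b [0.4932 0.1726]
inner_a2 [0.5449 0.0809]
inner_b2 [0.4922 0.0811]
knob [0.523  0.2245]
tip1 [0.5825 0.0482]
tip2 [0.4499 0.0521]
[0.5224 0.2251]
lens_ring [array([0.7935, 0.1279])]
phone [array([0.7242, 0.3228]), array([0.5935, 0.5231])]
bowl [array([ 0.6188, -0.4782])]
spray_can [array([0.568 , 0.4651])]
{'fov_y': 62.7148735457348, 'cx': 316.188958386672, 'cy': 200.91991626331537, 'xyz': array([ 0.29000554, -0.4725458 ,  0.37321985]), 'orientation': array([ 2.45165795, -1.57389985, -0.20618701])}
[[ 0.909  0.417  0.   ]
 [ 0.417 -0.909 -0.   ]
 [-0.     0.    -1.   ]]
cam in tool [ 0.06670289  0.00039408 -0.14671845] [[-0.    -0.966 -0.259]
 [ 1.    -0.001  0.001]
 [-0.001 -0.259  0.966]]
```

Emit:
{"fn": "drive_tool", "kwargs": {"commands": [[[1, 0.94, -0.89, -0.16, 0, 0, 0], [1, 0.94, -0.89, -0.16, 0, 0, 0], [1, 0.94, -0.89, -0.16, 0, 0, 0], [1, 0.94, -0.89, -0.16, 0, 0, 0], [1, 0.94, -0.89, -0.16, 0, 0, 0], [1, 0.94, -0.89, -0.16, 0, 0, 0], [1, 0.94, -0.89, -0.16, 0, 0, 0], [1, 0.94, -0.89, -0.16, 0, 0, 0], [1, 0.94, -0.89, -0.16, 0, 0, 0], [1, 0.94, -0.89, -0.16, 0, 0, 0]]]}}

```text
t: 2.15
tool_pos: [0.415, -0.0378, 0.2885]
eef_rot: [3.069, 0.67, 0.002]
wrist_force: [1.3, -1.0, -0.3]
opening: 1.002
gripper_force: 0.0
```

Emit:
{"fn": "drive_tool", "kwargs": {"commands": [[[1, 0.22, -0.23, 0, 0, 0, 0], [1, 0.22, -0.23, 0, 0, 0, 0], [1, 0.22, -0.23, 0, 0, 0, 0], [1, 0.22, -0.23, 0, 0, 0, 0], [1, 0.22, -0.23, 0, 0, 0, 0], [1, 0.22, -0.23, 0, 0, 0, 0], [1, 0.22, -0.23, 0, 0, 0, 0], [1, 0.22, -0.23, 0, 0, 0, 0], [1, 0.22, -0.23, 0, 0, 0, 0], [1, 0.22, -0.23, 0, 0, 0, 0]]]}}

```text
t: 3.15
tool_pos: [0.4667, 0.11, 0.288]
eef_rot: [3.07, 0.668, 0.0]
wrist_force: [-0.1, -0.2, -0.9]
opening: 1.003
gripper_force: 0.0
```

```bash
python3 - <<'E'
from h import *
s=env.sense(); c=cam("wrist"); im=imaging.grab_frame("wrist"); cv2.imwrite("pics/w1.png",im)
np.savez("w1.npz",*c[:3],c[3],c[4]); print(s["t"],s["tool_pos"],s["eef_rot"],s["joint_pos"],c[3])
for t in ("charger","pack","knob"): print(t,[(round(m["score"],2),np.round(m["extent"])) for m in masks_of("wrist",t)])
for P in ((.522,.225,.1),(.521,.081,0),(.487,-.0755,.046)): print(proj(c,P))
E
```

```text
3.15 [0.46665674 0.10995116 0.28795335] [3.06971679e+00 6.67832434e-01 2.98168478e-04] [ 7.72994229e-02  1.58266407e-01 -2.55093311e-01  1.15723894e+00
 -4.39327306e-05  2.79045798e+00] [0.52748899 0.13732391 0.43471557]
charger [(0.98, array([294.,  99., 234., 198.]))]
pack [(0.94, array([611., 143.,  58.,  84.])), (0.71, array([459., 207., 132., 124.]))]
knob [(0.8, array([235.,  72.,  49.,  57.]))]
[230.34211631  79.08193933]
[353.08287959 136.22849482]
[458.04021069 217.19736876]
```

View pics/w1.png

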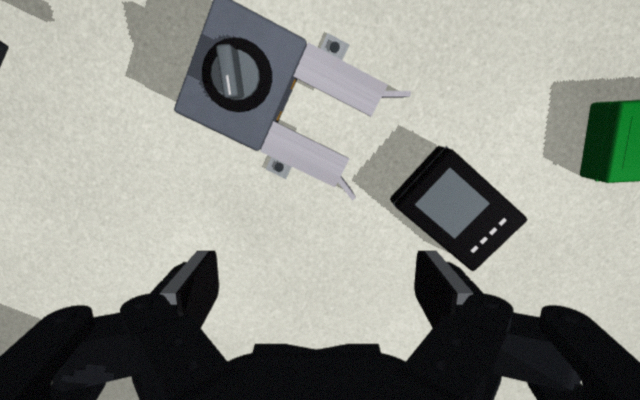

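```bash
python3 - <<'E'
import cv2
a=cv2.imread("pics/w1.png")[0:280,165:535]
cv2.imwrite("pics/w1c.png",cv2.resize(a,None,fx=2.1,fy=2.1,interpolation=cv2.INTER_CUBIC))
E
```

```text
(no output)
```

View pics/w1c.png

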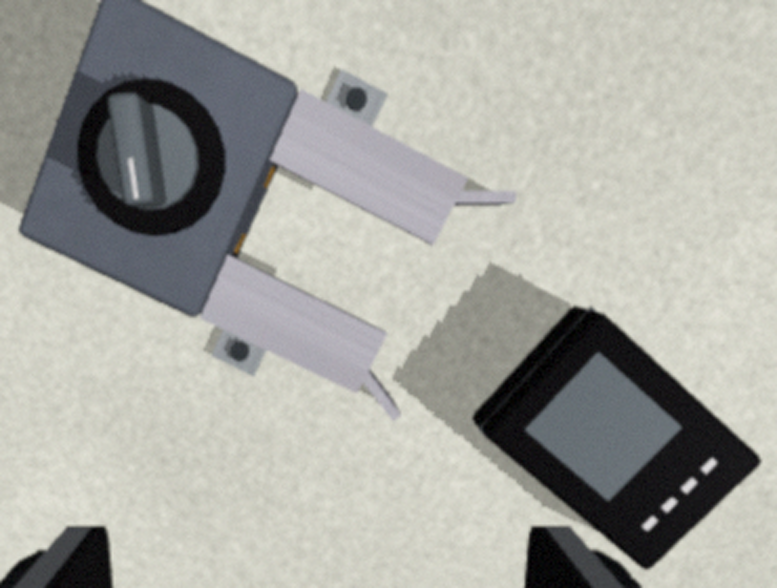

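```bash
cat >> h.py <<'E'
from scipy.optimize import least_squares
def fit(c,pts,pix,x0):
    pts=np.array(pts,float);pix=np.array(pix,float)
    def W(p):
        a=p[2];return np.c_[p[0]+pts[:,0]*np.cos(a)-pts[:,1]*np.sin(a),p[1]+pts[:,0]*np.sin(a)+pts[:,1]*np.cos(a),pts[:,2]]
    f=lambda p:(np.array([proj(c,q) for q in W(p)])-pix).ravel()
    r=least_squares(f,x0,x_scale=[.01,.01,.1],loss="soft_l1",f_scale=1.5); return r.x,f(r.x).reshape(-1,2).round(1)
E
python3 - <<'E'
from h import *
d=np.load("w1.npz");c=[float(d["arr_0"]),float(d["arr_1"]),float(d["arr_2"]),d["arr_3"],d["arr_4"]]
g=lambda L:[(165+x/2.1,y/2.1) for x,y in L]
p,r=fit(c,[(.095,-.063,.075),(.095,.063,.075),(.195,.063,.075),(0,-.026,.062),(0,-.063,.062),(0,.026,.062),(0,.063,.062),(-.032,-.067,.04),(-.032,.067,.04)],
 g([(297,90),(199,316),(22,231),(434,243),(467,180),(385,334),(360,391),(515,198),(397,415)]),[.521,.081,1.57])
print("charger",p,r.tolist())
q,r=fit(c,[(.07,-.048,.046),(.07,.048,.046),(-.07,-.048,.046),(-.07,.048,.046)],g([(600,313),(488,428),(760,460),(650,568)]),[.487,-.0755,1.32])
print("pack",q,r.tolist())
R2=np.array([[np.cos(p[2]),np.sin(p[2])],[-np.sin(p[2]),np.cos(p[2])]])
print("pack in charger",R2@(q[:2]-p[:2]),q[2]-p[2])
k=p[:2]+.145*np.array([np.cos(p[2]),np.sin(p[2])]); print("knob axis",k)
for z in (.09,.1,.11,.12,.13): print(z,(proj(c,[*k,z])-[165,0])*2.1)
z=.105
for L in ([(110,97),(127,203)],[(137,93),(152,203)],[(130,158),(137,200)]):
    a,b=[onz(c,*t,z)[:2] for t in g(L)]; print("bar heading",np.arctan2(*(b-a)[::-1]),np.linalg.norm(b-a))
E
```

```text
charger [0.52386948 0.08078515 1.54327885] [[1.7, -3.9], [-1.8, 1.9], [-4.4, 0.5], [-0.1, 0.5], [0.7, -1.5], [1.4, -0.4], [-1.5, 1.0], [-0.1, 1.2], [1.4, -0.4]]
pack [ 0.495166   -0.07774967  1.30269442] [[0.8, -3.5], [-2.2, 2.1], [3.2, -0.7], [-1.2, 1.7]]
pack in charger [-0.15926455  0.02433069] -0.24058443383363337
knob axis [0.52785901 0.22573026]
0.09 [145.53829023 155.44289603]
0.1 [140.26691883 152.92499596]
0.11 [134.66053561 150.24707561]
0.12 [128.68615586 147.39337966]
0.13 [122.30631783 144.34601429]
bar heading -2.617240171768482 0.04466112881890591
bar heading -2.6328883438000674 0.04622031118523431
bar heading -2.6068132964784767 0.018076802690352344
```

```bash
cat > fit2.py <<'E'
from h import *
d=np.load("w1.npz");c=[float(d["arr_0"]),float(d["arr_1"]),float(d["arr_2"]),d["arr_3"],d["arr_4"]]
g=lambda L:[(165+x/2.1,y/2.1) for x,y in L]
C=np.array([(.095,-.063,.075),(.095,.063,.075),(.195,.063,.075),(0,-.026,.062),(0,-.063,.062),(0,.026,.062),(0,.063,.062),(-.032,-.067,.04),(-.032,.067,.04)])
Cp=np.array(g([(297,90),(199,316),(22,231),(434,243),(467,180),(385,334),(360,391),(515,198),(397,415)]))
K=np.array([(.07,-.048,.046),(.07,.048,.046),(-.07,-.048,.046),(-.07,.048,.046)])
Kp=np.array(g([(600,313),(488,428),(760,460),(650,568)]))
def W(p,pts):
    a=p[2];return np.c_[p[0]+pts[:,0]*np.cos(a)-pts[:,1]*np.sin(a),p[1]+pts[:,0]*np.sin(a)+pts[:,1]*np.cos(a),pts[:,2]]
def dproj(c,P,k1):
    f,cx,cy,p,Rm=c; q=(np.asarray(P)-p)@Rm; n=q[:,:2]/q[:,2:]; r2=(n**2).sum(1,keepdims=True)
    return n*(1+k1*r2)*f+[cx,cy]
def go(s,k1free,sfree):
    def f(v):
        P=np.r_[W(v[:3],C),W(v[3:6],K)]; c2=list(c); c2[3]=c[3]+[0,0,v[7]*sfree]
        return (dproj(c2,P,v[6]*k1free)-np.r_[Cp,Kp]).ravel()
    r=least_squares(f,[.521,.081,1.57,.487,-.0755,1.32,0,0],loss="soft_l1",f_scale=1.5,x_scale=[.01,.01,.1,.01,.01,.1,.1,.01])
    print(k1free,sfree,r.x.round(4),r.cost.round(2)); return r.x,f(r.x).reshape(-1,2)
for a,b in ((0,0),(1,0),(0,1),(1,1)): x,r=go(0,a,b); print(r.round(1).tolist())
E
python3 fit2.py
```

```text
0 0 [ 0.5239  0.0808  1.5433  0.4952 -0.0777  1.3027  0.      0.    ] 30.03
[[1.7, -3.9], [-1.8, 1.9], [-4.4, 0.5], [-0.1, 0.5], [0.7, -1.5], [1.4, -0.4], [-1.5, 1.0], [-0.1, 1.2], [1.4, -0.4], [0.8, -3.5], [-2.2, 2.1], [3.2, -0.7], [-1.2, 1.7]]
1 0 [ 0.5246  0.0808  1.5388  0.4958 -0.0816  1.3153 -0.0725  0.    ] 18.9
[[2.6, -2.0], [-1.3, 1.0], [-1.3, 0.8], [-0.0, 0.5], [0.4, -0.5], [1.5, -1.0], [-1.4, 0.3], [-0.9, 2.3], [1.4, -1.0], [1.1, -1.5], [0.3, 3.8], [-0.6, -1.2], [-0.9, 0.8]]
0 1 [ 0.5236  0.08    1.5404  0.494  -0.0828  1.3041  0.      0.0093] 17.77
[[2.9, -1.5], [0.2, 1.1], [-0.1, 0.6], [-0.8, 0.9], [-0.3, -0.2], [1.1, -1.1], [-1.5, -0.4], [-1.7, 2.3], [0.9, -1.8], [0.8, -1.5], [-0.8, 2.6], [1.4, -0.6], [-1.6, 0.6]]
1 1 [ 0.5241  0.0803  1.5394  0.4947 -0.0828  1.3094 -0.0356  0.0059] 16.71
[[2.8, -1.5], [-0.3, 1.0], [-0.2, 0.7], [-0.5, 0.7], [-0.1, -0.2], [1.2, -1.1], [-1.5, -0.2], [-1.5, 2.4], [1.1, -1.6], [0.9, -1.3], [-0.1, 3.2], [0.3, -0.9], [-1.3, 0.6]]
```

Emit:
{"fn": "drive_tool", "kwargs": {"commands": [[[1, 0.21, -0.16, 0.1, 0, 0, -0.17], [1, 0.21, -0.16, 0.1, 0, 0, -0.17], [1, 0.21, -0.16, 0.1, 0, 0, -0.17], [1, 0.21, -0.16, 0.1, 0, 0, -0.17], [1, 0.21, -0.16, 0.1, 0, 0, -0.17], [1, 0.21, -0.16, 0.1, 0, 0, -0.17], [1, 0.21, -0.16, 0.1, 0, 0, -0.17], [1, 0.21, -0.16, 0.1, 0, 0, -0.17], [1, 0.21, -0.16, 0.1, 0, 0, -0.17], [1, 0.21, -0.16, 0.1, 0, 0, -0.17]]]}}

```text
t: 4.35
tool_pos: [0.5289, 0.2268, 0.2383]
eef_rot: [-3.037, -0.805, -0.001]
wrist_force: [0.2, -0.3, 0.0]
opening: 1.003
gripper_force: 0.0
```

```bash
python3 - <<'E'
from h import *
s=env.sense(); c=cam("wrist"); im=imaging.grab_frame("wrist"); print([(round(m["score"],2),np.round(m["extent"],1)) for m in masks_of("wrist","knob")])
np.savez("w2.npz",*c[:3],c[3],c[4]); print(s["t"],s["tool_pos"],s["eef_rot"],s["joint_pos"],2*np.arctan2(s["eef_rot"][1],s["eef_rot"][0]))
k=[.5285,.2255]
for z in (.08,.1,.12): print(z,proj(c,[*k,z]))
cv2.imwrite("pics/w2.png",im); cv2.imwrite("pics/w2c.png",cv2.resize(im[80:330,160:480],None,fx=2.4,fy=2.4,interpolation=cv2.INTER_CUBIC))
E
```

```text
[(0.82, array([315.1, 191.4,  50.5,  62.9]))]
4.35 [0.52885436 0.22677214 0.23826057] [-3.03670871e+00 -8.04910318e-01 -9.92825406e-04] [ 2.76822292e-01  3.65787724e-01 -1.04309132e-01  1.10006717e+00
  8.37072713e-06  2.90021117e+00] -5.764981533323551
0.08 [316.299881   186.58272656]
0.1 [316.33506088 191.43290155]
0.12 [316.37521102 196.96831608]
```

View pics/w2c.png

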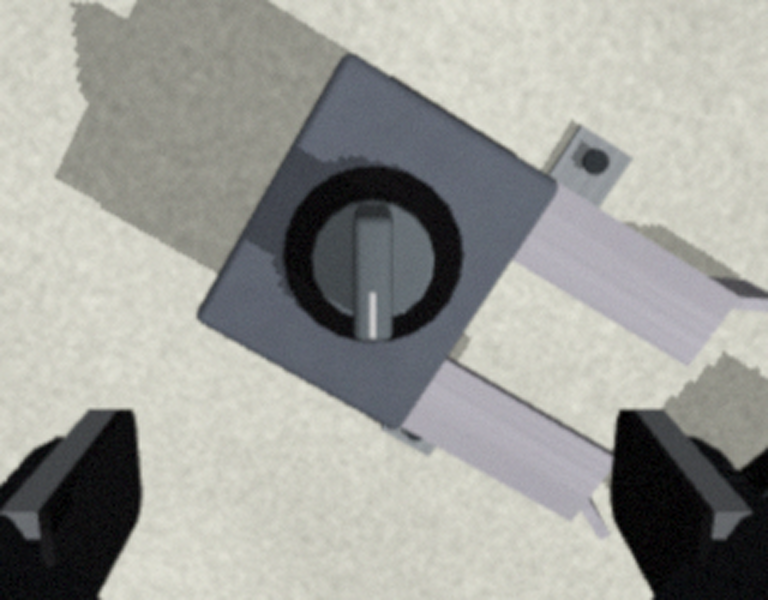

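The crop shows the knob bar aligned with the image columns, its top centre near pixel (316,196) and the white mark at the lower end near (315,212). The two views put the bar top at about z = 0.115, so the grip height is about 0.108. Bar heading gives a knob angle of about 1.02 rad. I'll descend onto it.

Emit:
{"fn": "drive_tool", "kwargs": {"commands": [[[0.6, 0, 0.002, 0.06, 0, 0, 0], [0.6, 0, 0.002, 0.12, 0, 0, 0], [0.6, 0, 0.002, 0.17, 0, 0, 0], [0.6, 0, 0.002, 0.2, 0, 0, 0], [0.6, 0, 0.002, 0.22, 0, 0, 0], [0.6, 0, 0.002, 0.235, 0, 0, 0], [0.6, 0, 0.002, 0.245, 0, 0, 0], [0.6, 0, 0.002, 0.25, 0, 0, 0], [0.5, 0, 0.002, 0.25, 0, 0, 0], [0.4, 0, 0.002, 0.25, 0, 0, 0]]]}}

```text
t: 5.45
tool_pos: [0.5297, 0.2264, 0.1134]
eef_rot: [-3.036, -0.806, -0.002]
wrist_force: [-0.5, 0.1, 0.1]
opening: 0.403
gripper_force: 0.0
```

Emit:
{"fn": "drive_tool", "kwargs": {"commands": [[[0, 0, 0, 0, 0, 0, 0], [0, 0, 0, 0, 0, 0, 0], [0, 0, 0, 0, 0, 0, 0], [0, 0, 0, 0, 0, 0, 0], [0, 0, 0, 0, 0, 0, 0], [0, 0, 0, 0, 0, 0, 0], [0, 0, 0, 0, 0, 0, 0], [0, 0, 0, 0, 0, 0, 0], [0, 0, 0, 0, 0, 0, 0], [0, 0, 0, 0, 0, 0, 0]]], "force": 30}}

```text
t: 6.45
tool_pos: [0.5289, 0.2278, 0.1135]
eef_rot: [-3.033, -0.807, -0.001]
wrist_force: [-2.4, 4.8, 3.6]
opening: 0.134
gripper_force: 29.3
```

Emit:
{"fn": "drive_tool", "kwargs": {"commands": [[[0, 0, -0.002, 0, 0, 0, -0.1], [0, 0, -0.002, 0, 0, 0, -0.2], [0, 0, -0.002, 0, 0, 0, -0.3], [0, 0, -0.002, 0, 0, 0, -0.4], [0, 0, -0.002, 0, 0, 0, -0.5], [0, 0, -0.002, 0, 0, 0, -0.6], [0, 0, -0.002, 0, 0, 0, -0.7], [0, 0, -0.002, 0, 0, 0, -0.8], [0, 0, -0.002, 0, 0, 0, -0.9], [0, 0, -0.002, 0, 0, 0, -1]]]}}

```text
t: 7.45
tool_pos: [0.5279, 0.2289, 0.1135]
eef_rot: [-2.719, -1.567, -0.001]
wrist_force: [-4.9, 4.5, 5.0]
opening: 0.132
gripper_force: 29.8
```

Emit:
{"fn": "drive_tool", "kwargs": {"commands": [[[0, 0, 0, 0, 0, 0, -0.1], [0, 0, 0, 0, 0, 0, -0.2], [0, 0, 0, 0, 0, 0, -0.3], [0, 0, 0, 0, 0, 0, -0.4], [0, 0, 0, 0, 0, 0, -0.5], [0, 0, 0, 0, 0, 0, -0.6], [0, 0, 0, 0, 0, 0, -0.7], [0, 0, 0, 0, 0, 0, -0.75], [0, 0, 0, 0, 0, 0, -0.8], [0, 0, 0, 0, 0, 0, -0.8]]]}}

```text
t: 8.45
tool_pos: [0.5267, 0.2293, 0.1134]
eef_rot: [-2.333, -2.095, -0.001]
wrist_force: [-6.9, 6.3, 6.4]
opening: 0.132
gripper_force: 30.4
```

```bash
python3 - <<'E'
from h import *
s=env.sense(); e=R.from_rotvec(s["eef_rot"]).as_matrix()[:,0]; print(s["t"],s["tool_pos"],np.arctan2(e[1],e[0]),s["wrist_force"],s["moment"],s["opening"],s["gripper_force"])
E
```

```text
8.45 [0.5267203  0.22930182 0.11340788] 1.4633174169264218 [-6.92625615  6.29500086  6.35158696] [ 1.28688952  1.46202857 -0.05085682] 0.1320000141181069 30.390775250270963
```

Emit:
{"fn": "drive_tool", "kwargs": {"commands": [[[0, 0, 0, 0, 0, 0, -0.05], [0, 0, 0, 0, 0, 0, -0.1], [0, 0, 0, 0, 0, 0, -0.14], [0, 0, 0, 0, 0, 0, -0.17], [0, 0, 0, 0, 0, 0, -0.2], [0, 0, 0, 0, 0, 0, -0.23], [0, 0, 0, 0, 0, 0, -0.25], [0, 0, 0, 0, 0, 0, -0.25], [0, 0, 0, 0, 0, 0, -0.25], [0, 0, 0, 0, 0, 0, -0.25]]]}}

```text
t: 9.45
tool_pos: [0.5265, 0.2293, 0.1134]
eef_rot: [-2.192, -2.242, -0.001]
wrist_force: [-7.3, 6.3, 7.9]
opening: 0.136
gripper_force: 31.1
```

```bash
cat > st.py <<'E'
from h import *
s=env.sense(); e=R.from_rotvec(s["eef_rot"]).as_matrix()[:,0]; print(s["t"],s["tool_pos"].round(4),"yaw",np.arctan2(e[1],e[0]).round(4),"F",s["wrist_force"].round(1),"M",s["moment"].round(2),s["opening"],s["gripper_force"])
E
python3 st.py
```

```text
9.45 [0.5265 0.2293 0.1134] yaw 1.5935 F [-7.3  6.3  7.9] M [ 1.3   1.66 -0.21] 0.1357237271873345 31.07446415218874
```

Emit:
{"fn": "drive_tool", "kwargs": {"commands": [[[0.15, 0, 0, 0, 0, 0, -0.05], [0.5, 0, 0, 0, 0, 0, 0], [0.5, 0, 0, 0, 0, 0, 0], [0.5, 0, 0, 0, 0, 0, 0], [0.5, 0, 0, -0.02, 0, 0, 0], [0.5, 0, 0, -0.06, 0, 0, 0], [0.5, 0, 0, -0.12, 0, 0, 0], [0.5, 0, 0, -0.2, 0, 0, 0], [0.5, 0, 0, -0.26, 0, 0, 0], [0.5, 0, 0, -0.26, 0, 0, 0]]]}}

```text
t: 10.45
tool_pos: [0.5317, 0.2277, 0.2485]
eef_rot: [2.194, 2.241, 0.012]
wrist_force: [0.7, -0.6, 0.1]
opening: 0.502
gripper_force: 0.0
```

```bash
python3 st.py; python3 - <<'E'
from h import *
c=cam("wrist"); im=imaging.grab_frame("wrist")
np.savez("w3.npz",*c[:3],c[3],c[4]); cv2.imwrite("pics/w3.png",im)
cv2.imwrite("pics/w3c.png",cv2.resize(im[60:310,190:510],None,fx=2.4,fy=2.4,interpolation=cv2.INTER_CUBIC))
E
```

```text
10.45 [0.5317 0.2277 0.2485] yaw 1.592 F [ 0.7 -0.6  0.1] M [ 0.   -0.01 -0.01] 0.5017391024170472 0.0
```

View pics/w3c.png

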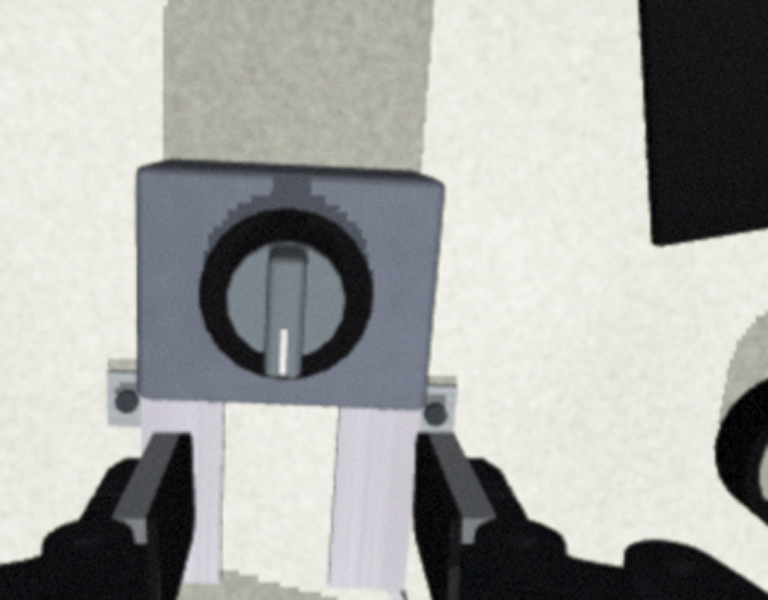

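The crop shows the bar parallel to the housing sides, with the white mark at the mouth end near pixel (308,207). The knob is at its stop. Next I'll square the pack up: push its base-side long face with two open fingers set parallel to the channel, then push from the rear.

Emit:
{"fn": "drive_tool", "kwargs": {"commands": [[[1, -0.62, -0.31, 0.06, 0, 0, 1], [1, -0.62, -0.31, 0.06, 0, 0, 1], [1, -0.62, -0.31, 0.06, 0, 0, 1], [1, -0.62, -0.31, 0.06, 0, 0, 1], [1, -0.62, -0.31, 0.06, 0, 0, 1], [1, -0.62, -0.31, 0.06, 0, 0, 1], [1, -0.62, -0.31, 0.06, 0, 0, 1], [1, -0.62, -0.31, 0.06, 0, 0, 1], [1, -0.62, -0.31, 0.06, 0, 0, 1], [1, -0.62, -0.31, 0.06, 0, 0, 1]]]}}

```text
t: 11.5
tool_pos: [0.3804, -0.0855, 0.2125]
eef_rot: [-2.702, -1.6, 0.0]
wrist_force: [-0.3, 0.2, 0.1]
opening: 1.001
gripper_force: 0.0
```

Emit:
{"fn": "drive_tool", "kwargs": {"commands": [[[1, 0, 0, 0, 0, 0, 0.25], [1, 0, 0, 0, 0, 0, 0.5], [1, 0, 0, 0, 0, 0, 0.75], [1, 0, 0, 0, 0, 0, 1], [1, 0, 0, 0, 0, 0, 1], [1, 0, 0, 0, 0, 0, 1], [1, 0, 0, 0, 0, 0, 1], [1, 0, 0, 0, 0, 0, 1], [1, 0, 0, 0, 0, 0, 1], [1, 0, 0, 0, 0, 0, 1]]]}}

```text
t: 12.5
tool_pos: [0.3805, -0.0861, 0.2128]
eef_rot: [3.026, 0.846, 0.0]
wrist_force: [0.5, 0.4, 0.7]
opening: 1.002
gripper_force: 0.0
```

Emit:
{"fn": "drive_tool", "kwargs": {"commands": [[[1, 0, 0, 0, 0, 0, 0.25], [1, 0, 0, 0, 0, 0, 0.5], [1, 0, 0, 0, 0, 0, 0.75], [1, 0, 0, 0, 0, 0, 1], [1, 0, 0, 0, 0, 0, 1], [1, 0, 0, 0, 0, 0, 1], [1, 0, 0, 0, 0, 0, 1], [1, 0, 0, 0, 0, 0, 1], [1, 0, 0, 0, 0, 0, 1], [1, 0, 0, 0, 0, 0, 1]]]}}

```text
t: 13.5
tool_pos: [0.3804, -0.0861, 0.2128]
eef_rot: [-3.141, -0.034, 0.0]
wrist_force: [0.3, 0.9, 0.0]
opening: 1.003
gripper_force: 0.0
```

```bash
python3 st.py; python3 - <<'E'
from h import *
d=np.load("w3.npz");c=[float(d["arr_0"]),float(d["arr_1"]),float(d["arr_2"]),d["arr_3"],d["arr_4"]]
g=lambda L:[(190+x/2.4,60+y/2.4) for x,y in L]
print(fit(c,[(.095,.063,.075),(.095,-.063,.075),(.195,.063,.075),(.195,-.063,.075),(.095,.026,.062),(.095,-.026,.062),(0,.026,.062),(0,-.026,.062)],
 g([(140,397),(426,408),(138,168),(442,183),(224,402),(339,406),(219,583),(329,586)]),[.524,.08,1.55]))
c=cam("wrist"); im=imaging.grab_frame("wrist"); cv2.imwrite("pics/w4.png",im); np.savez("w4.npz",*c[:3],c[3],c[4])
E
```

```text
13.5 [ 0.3804 -0.0861  0.2128] yaw 0.0218 F [0.3 0.9 0. ] M [-0.01  0.04  0.  ] 1.0030525389622498 0.0
(array([0.52429419, 0.08045043, 1.54396005]), array([[-2. ,  2.7],
       [ 0.5,  3.2],
       [-1.9, -0.9],
       [ 3. , -0.8],
       [ 0. , -2. ],
       [ 0.5, -1.7],
       [ 0.3,  0.9],
       [-0.3,  1.3]]))
```

View pics/w4.png

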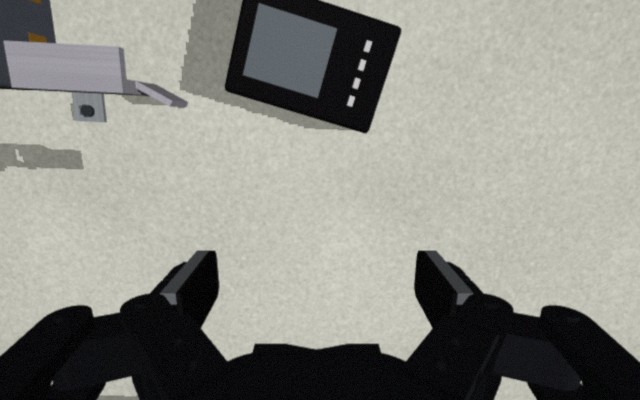

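This view shows the pack's base-side face with corners near (228,92) and (370,131), and both open fingers clear of it. I'll lower beside it and line the fingers up with the channel.

Emit:
{"fn": "drive_tool", "kwargs": {"commands": [[[1, 0, 0, 0.08, 0, 0, 0.09], [1, 0, 0, 0.16, 0, 0, 0.09], [1, 0, 0, 0.23, 0, 0, 0.09], [1, 0, 0, 0.28, 0, 0, 0.09], [1, 0, 0, 0.31, 0, 0, 0.09], [1, 0, 0, 0.33, 0, 0, 0.09], [1, 0, 0, 0.345, 0, 0, 0.09], [1, 0, 0, 0.355, 0, 0, 0.09], [1, 0, 0, 0.355, 0, 0, 0.09], [1, 0, 0, 0.355, 0, 0, 0.09]]]}}

```text
t: 14.55
tool_pos: [0.3809, -0.0863, 0.0357]
eef_rot: [3.141, -0.04, 0.001]
wrist_force: [0.2, -0.3, -0.0]
opening: 1.002
gripper_force: 0.0
```

Emit:
{"fn": "drive_tool", "kwargs": {"commands": [[[1, 0.02, 0, 0, 0, 0, 0], [1, 0.04, 0, 0, 0, 0, 0], [1, 0.06, 0, 0, 0, 0, 0], [1, 0.07, 0, 0, 0, 0, 0], [1, 0.08, 0, 0, 0, 0, 0], [1, 0.09, 0, 0, 0, 0, 0], [1, 0.1, 0, 0, 0, 0, 0], [1, 0.11, 0, 0, 0, 0, 0], [1, 0.12, 0, 0, 0, 0, 0], [1, 0.13, 0, 0, 0, 0, 0]]]}}

```text
t: 15.55
tool_pos: [0.4458, -0.0878, 0.0353]
eef_rot: [-3.141, 0.041, 0.0]
wrist_force: [0.4, -0.2, 0.5]
opening: 1.002
gripper_force: 0.0
```

```bash
python3 st.py; python3 - <<'E'
from h import *
c=cam("wrist"); im=imaging.grab_frame("wrist"); cv2.imwrite("pics/w5.png",im); np.savez("w5.npz",*c[:3],c[3],c[4])
imaging.grab_frame("top"); c=cam("top")
for m in masks_of("top","pack"):
    cn=max(cv2.findContours(m["pixels"].astype(np.uint8),cv2.RETR_EXTERNAL,cv2.CHAIN_APPROX_NONE)[0],key=len)
    print(m["score"],m["extent"],cv2.minAreaRect(np.array([onz(c,u,v,.04)[:2]*1000 for u,v in cn[:,0]],np.float32)))
E
```

```text
15.55 [ 0.4458 -0.0878  0.0353] yaw -0.0258 F [ 0.4 -0.2  0.5] M [-0.01 -0.03 -0.01] 1.0024463717287149 0.0
0.91 [345.4, 248.5, 22.5, 35.4] ((501.8851623535156, -32.694122314453125), (48.79509353637695, 96.63206481933594), 75.22547912597656)
0.72 [413.1, 195.6, 55.7, 49.1] ((668.3716430664062, -252.20864868164062), (100.61082458496094, 150.2769775390625), 27.363651275634766)
```

View pics/w5.png

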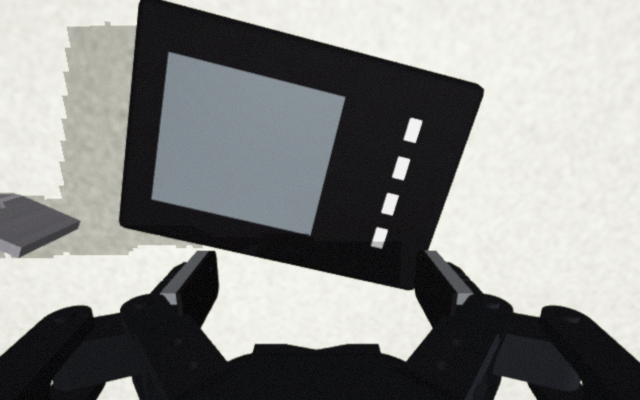

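The picture shows the pack's rear corner at (412,289) sitting between the fingers by the right one, with no contact force yet. I'll back off, narrow the fingers, shift towards the pack's middle and push again.

Emit:
{"fn": "drive_tool", "kwargs": {"commands": [[[1, -0.04, 0, 0, 0, 0, 0], [0.9, -0.09, 0, 0, 0, 0, 0], [0.8, -0.09, 0, 0, 0, 0, 0], [0.7, -0.09, -0.02, 0, 0, 0, 0], [0.7, -0.09, -0.04, 0, 0, 0, 0], [0.7, -0.09, -0.045, 0, 0, 0, 0], [0.7, -0.08, -0.045, 0, 0, 0, 0], [0.7, -0.06, -0.045, 0, 0, 0, 0], [0.7, -0.05, -0.045, 0, 0, 0, 0], [0.7, -0.04, -0.045, 0, 0, 0, 0]]]}}

```text
t: 16.7
tool_pos: [0.4271, -0.065, 0.0353]
eef_rot: [3.141, -0.041, 0.001]
wrist_force: [-0.5, 0.5, 0.1]
opening: 0.697
gripper_force: 0.0
```

Emit:
{"fn": "drive_tool", "kwargs": {"commands": [[[0.7, 0.008, 0, 0, 0, 0, 0], [0.7, 0.016, 0, 0, 0, 0, 0], [0.7, 0.024, 0, 0, 0, 0, 0], [0.7, 0.032, 0, 0, 0, 0, 0], [0.7, 0.04, 0, 0, 0, 0, 0], [0.7, 0.046, 0, 0, 0, 0, 0], [0.7, 0.052, 0, 0, 0, 0, 0], [0.7, 0.056, 0, 0, 0, 0, 0], [0.7, 0.06, 0, 0, 0, 0, 0], [0.7, 0.06, 0, 0, 0, 0, 0]]]}}

```text
t: 17.7
tool_pos: [0.4539, -0.0659, 0.0349]
eef_rot: [3.14, -0.042, -0.007]
wrist_force: [-4.8, -0.8, 4.0]
opening: 0.697
gripper_force: 2.9
```

```bash
python3 st.py; python3 - <<'E'
from h import *
c=cam("wrist"); im=imaging.grab_frame("wrist"); cv2.imwrite("pics/w6.png",im); np.savez("w6.npz",*c[:3],c[3],c[4])
E
```

```text
17.7 [ 0.4539 -0.0659  0.0349] yaw -0.0269 F [-4.8 -0.8  4. ] M [-0.4   0.96 -0.21] 0.6973721140888299 2.8739500790834427
```

View pics/w6.png

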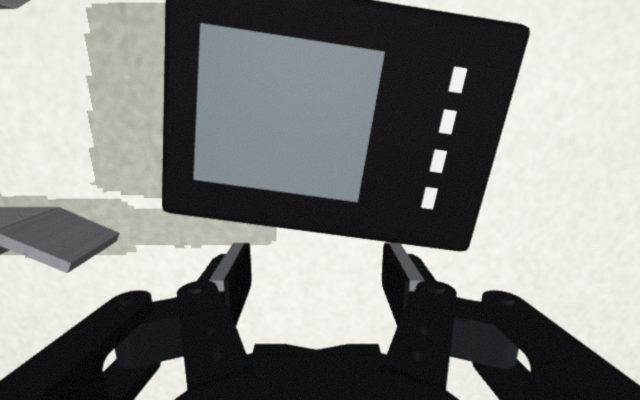

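This shows the pack rotating the right way. Its near edge now runs from (165,211) to (463,249), but it is translating more than turning. I'll measure numerically before moving the contact further to the rear.

```bash
cat > meas.py <<'E'
from h import *
CH=np.array([.5243,.0805,1.544])
def tocharger(P):
    a=CH[2]; d=np.asarray(P)[...,:2]-CH[:2]; return np.stack([d@[np.cos(a),np.sin(a)],d@[-np.sin(a),np.cos(a)]],-1)
def top_of(mask,c,z=.046):
    cn=max(cv2.findContours(mask.astype(np.uint8),cv2.RETR_EXTERNAL,cv2.CHAIN_APPROX_NONE)[0],key=len)[:,0]
    ok=(cn[:,0]>2)&(cn[:,0]<637)&(cn[:,1]>2)&(cn[:,1]<397); return cn[ok]
def lineof(P): # robust line: point, heading
    vx,vy,x,y=cv2.fitLine(P.astype(np.float32).reshape(-1,1,2),cv2.DIST_HUBER,0,.0005,.0005).ravel(); return np.array([x,y]),np.array([vx,vy])
E
cat > m1.py <<'E'
from meas import *
import sys
s=env.sense();c=cam("wrist"); im=imaging.grab_frame("wrist"); ms=masks_of("wrist","pack"); m=max(ms,key=lambda k:k["score"]*k["pixels"].sum())
print([(k["score"],np.round(k["extent"])) for k in ms])
np.save("m.npy",m["pixels"])
mk=m["pixels"]; cn=top_of(mk,c)
P=np.array([tocharger(onz(c,u,v,.046)) for u,v in cn])  # charger frame
# fit rectangle pose on contour pts by point-to-nearest-edge distance
def f(p):
    a=p[2];d=P-p[:2];l=np.c_[d@[np.cos(a),np.sin(a)],d@[-np.sin(a),np.cos(a)]]
    return np.maximum(abs(l[:,0])-.07,abs(l[:,1])-.048)*1000
x0=[float(v) for v in sys.argv[1:4]]
r=least_squares(f,x0,x_scale=[.01,.01,.1],loss="soft_l1",f_scale=1.)
x=r.x;print("pack in charger x,y,yaw",x.round(4),"med|res| mm",np.median(abs(r.fun)).round(2),len(P))
for l in ((-.07,.048),(.07,.048),(-.07,-.048),(.07,-.048)):
    a=x[2];q=x[:2]+[l[0]*np.cos(a)-l[1]*np.sin(a),l[0]*np.sin(a)+l[1]*np.cos(a)]
    b=CH[2];print(l,"chg",q.round(4),"world",(CH[:2]+[q[0]*np.cos(b)-q[1]*np.sin(b),q[0]*np.sin(b)+q[1]*np.cos(b)]).round(4))
print("tcp in charger",tocharger(s["tool_pos"]).round(4),s["tool_pos"].round(4))
E
python3 m1.py -0.16 0.01 -0.12
```

```text
[(0.63, array([346., 126., 366., 253.]))]
pack in charger x,y,yaw [-0.1547  0.0028 -0.1562] med|res| mm 1.85 869
(-0.07, 0.048) chg [-0.2164  0.0611] world [ 0.4574 -0.1341]
(0.07, 0.048) chg [-0.0781  0.0393] world [0.4829 0.0035]
(-0.07, -0.048) chg [-0.2313 -0.0337] world [ 0.5518 -0.1516]
(0.07, -0.048) chg [-0.093  -0.0555] world [ 0.5773 -0.014 ]
tcp in charger [-0.1482  0.0665] [ 0.4538 -0.0659  0.0349]
```

Emit:
{"fn": "drive_tool", "kwargs": {"commands": [[[0.7, -0.02, 0, 0, 0, 0, 0], [0.7, -0.03, 0.01, 0, 0, 0, 0], [0.7, -0.03, 0.03, 0, 0, 0, 0], [0.7, -0.03, 0.044, 0, 0, 0, 0], [0.7, -0.02, 0.044, 0, 0, 0, 0], [0.7, -0.01, 0.044, 0, 0, 0, 0], [0.7, 0, 0.044, 0, 0, 0, 0], [0.7, 0.005, 0.044, 0, 0, 0, 0], [0.7, 0.01, 0.044, 0, 0, 0, 0], [0.7, 0.014, 0.044, 0, 0, 0, 0]]]}}

```text
t: 18.85
tool_pos: [0.461, -0.0883, 0.0359]
eef_rot: [3.139, -0.042, -0.006]
wrist_force: [-8.6, -0.9, 12.6]
opening: 0.704
gripper_force: 6.4
```

```bash
python3 st.py; python3 m1.py -0.155 0.0 -0.1
```

```text
18.85 [ 0.461  -0.0883  0.0359] yaw -0.0265 F [-8.6 -0.9 12.6] M [-0.52  1.68 -0.24] 0.7038519317599741 6.434800675137922
[(0.78, array([284., 127., 358., 252.]))]
pack in charger x,y,yaw [-0.1548  0.0015 -0.1391] med|res| mm 2.07 1010
(-0.07, 0.048) chg [-0.2175  0.0587] world [ 0.4598 -0.1353]
(0.07, 0.048) chg [-0.0788  0.0393] world [0.4829 0.0027]
(-0.07, -0.048) chg [-0.2308 -0.0363] world [ 0.5544 -0.1512]
(0.07, -0.048) chg [-0.0922 -0.0557] world [ 0.5776 -0.0131]
tcp in charger [-0.1704  0.0587] [ 0.461  -0.0883  0.0359]
```

```bash
cat > m2.py <<'E'
from meas import *
def screen(im,c):
    h=im.astype(int); b,g,r=h[...,0],h[...,1],h[...,2]
    k=((b-r>5)&(b>90)&(b<190)).astype(np.uint8); k=cv2.morphologyEx(k,cv2.MORPH_OPEN,np.ones((5,5)))
    cs=cv2.findContours(k,cv2.RETR_EXTERNAL,cv2.CHAIN_APPROX_NONE)[0]; q=max(cs,key=cv2.contourArea)[:,0]
    P=np.array([tocharger(onz(c,u,v,.046))*1000 for u,v in q],np.float32)
    # near edge: per column lowest dark/non-bench pixel in top region
    dark=h.sum(2)<130; e=[]
    for u in list(range(150,640,6)):
        col=np.where(dark[:,u])[0]
        if len(col):
            br=np.where(np.diff(col)>1)[0]; e.append((u,int(col[br[0]] if len(br) else col[-1])))
    return cv2.minAreaRect(P),q.min(0),q.max(0),e
if __name__=="__main__":
    d=np.load("w6.npz");c=[float(d["arr_0"]),float(d["arr_1"]),float(d["arr_2"]),d["arr_3"],d["arr_4"]]
    for im,cc in ((cv2.imread("pics/w6.png"),c),(imaging.grab_frame("wrist"),cam("wrist"))):
        r,a,b,e=screen(im,cc); print(r,a,b); print(e[::3])
    cv2.imwrite("pics/w7.png",im)
E
python3 m2.py
```

```text
((-135.30715942382812, 1.6980094909667969), (60.10881805419922, 70.0533447265625), 81.93228912353516) [194  24] [383 201]
[(150, 376), (168, 211), (186, 214), (204, 22), (222, 25), (240, 27), (258, 30), (276, 33), (294, 36), (312, 39), (330, 41), (348, 44), (366, 47), (384, 50), (402, 242), (420, 204), (438, 126), (456, 65), (474, 223), (492, 160), (510, 97), (528, 34), (546, 399), (564, 399), (582, 399), (600, 399), (618, 399), (636, 399)]
((-134.69277954101562, 0.24610137939453125), (60.110477447509766, 70.00414276123047), 83.52559661865234) [141  46] [322 213]
[(150, 45), (168, 47), (186, 49), (204, 51), (222, 53), (240, 56), (258, 58), (276, 60), (294, 62), (312, 65), (330, 249), (348, 251), (366, 253), (384, 121), (402, 79), (420, 250), (438, 166), (456, 81), (474, 365), (492, 389), (510, 350), (528, 357), (546, 399), (564, 399), (582, 399), (600, 399), (618, 399), (636, 399)]
```

```bash
python3 - <<'E'
from h import *
s=imaging.grab_frame("scene"); c=cam("scene"); u,v=proj(c,[.47,-.1,.03]).astype(int); print(u,v)
w=cv2.imread("pics/w7.png")[130:380,60:580]
a=cv2.resize(s[v-45:v+45,u-60:u+60],(400,300),interpolation=cv2.INTER_CUBIC); t=imaging.grab_frame("top"); u,v=proj(cam("top"),[.47,-.1,.03]).astype(int)
b=cv2.resize(t[v-45:v+45,u-60:u+60],(400,300),interpolation=cv2.INTER_CUBIC)
o=np.zeros((600,800,3),np.uint8); o[:300,:400]=a;o[:300,400:]=b; o[300:,:624]=cv2.resize(w,(624,300))
cv2.imwrite("pics/mont.png",o)
E
```

```text
272 185
```

View pics/mont.png

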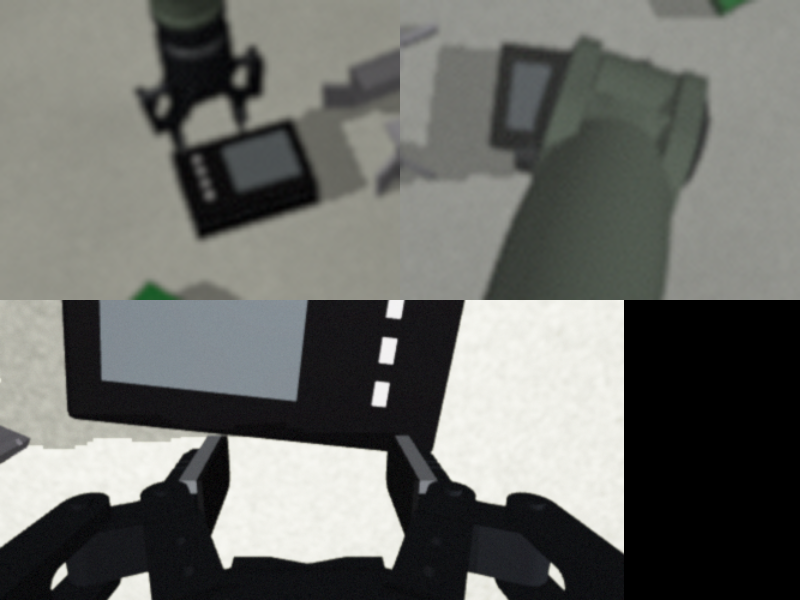

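The montage shows the right finger on the pack's base-side face near its rear corner, the pack flat on the bench, and the left finger not yet touching. I'll keep pushing and ease the height slightly to relieve the down-force.

Emit:
{"fn": "drive_tool", "kwargs": {"commands": [[[0.7, 0, 0, -0.002, 0, 0, 0], [0.7, 0.004, 0, -0.004, 0, 0, 0], [0.7, 0.008, 0, -0.004, 0, 0, 0], [0.7, 0.012, 0, -0.004, 0, 0, 0], [0.7, 0.015, 0, -0.004, 0, 0, 0], [0.7, 0.018, 0, -0.004, 0, 0, 0], [0.7, 0.02, 0, -0.004, 0, 0, 0], [0.7, 0.02, 0, -0.004, 0, 0, 0], [0.7, 0.02, 0, -0.004, 0, 0, 0], [0.7, 0.02, 0, -0.004, 0, 0, 0]]]}}

```text
t: 20.1
tool_pos: [0.4723, -0.0879, 0.0373]
eef_rot: [-3.141, 0.041, 0.0]
wrist_force: [-0.8, -0.0, 0.4]
opening: 0.703
gripper_force: 0.0
```

```bash
python3 st.py; python3 m2.py | grep '(('; python3 m1.py -0.155 0.0 -0.1 | grep -E "pack|tcp"
```

```text
20.1 [ 0.4723 -0.0879  0.0373] yaw -0.0258 F [-0.8 -0.   0.4] M [ 0.02 -0.04 -0.01] 0.7027480256399424 0.0
((-135.30715942382812, 1.6980094909667969), (60.10881805419922, 70.0533447265625), 81.93228912353516) [194  24] [383 201]
((-134.71856689453125, 0.22035980224609375), (60.10578918457031, 70.03307342529297), 83.50955200195312) [149  77] [323 234]
pack in charger x,y,yaw [-0.1546  0.0018 -0.1178] med|res| mm 1.98 1096
tcp in charger [-0.1698  0.0474] [ 0.4724 -0.088   0.0373]
```

```bash
python3 - <<'E'
from meas import *
c=cam("wrist"); im=cv2.imread("pics/w7.png"); g=im.astype(int).sum(2)
for u in (150,180,200,230,260,290,320,350,380,400,430): 
    col=g[:,u]; br=np.where(col>450)[0]; print(u,[int(x) for x in br[np.r_[True,np.diff(br)>1]]][:4], "dark end<-", tuple(onz(c,u,int(br[br>200][0]) if (br>200).any() else 399,.046)[:2].round(4)), tocharger(onz(c,u,int(br[br>200][0]) if (br>200).any() else 399,.046)).round(4))
print("edge proj of chg line y=.05 at tip:",[proj(c,[.4723+.011,y,z]).round(0) for y in (-.118,-.132) for z in (.015,.03,.046)], env.tip_extent)
E
```

```text
150 [0, 252, 379] dark end<- (np.float64(0.4801), np.float64(-0.0126)) [-0.0942  0.0417]
180 [0, 256, 357] dark end<- (np.float64(0.4778), np.float64(-0.0259)) [-0.1076  0.0436]
200 [0, 258] dark end<- (np.float64(0.4766), np.float64(-0.0349)) [-0.1167  0.0446]
230 [0] dark end<- (np.float64(0.3969), np.float64(-0.0411)) [-0.125   0.1241]
260 [0, 264] dark end<- (np.float64(0.4729), np.float64(-0.0621)) [-0.1439  0.0476]
290 [0, 267] dark end<- (np.float64(0.471), np.float64(-0.0758)) [-0.1577  0.0491]
320 [0, 270] dark end<- (np.float64(0.4691), np.float64(-0.0896)) [-0.1715  0.0506]
350 [0, 273] dark end<- (np.float64(0.4672), np.float64(-0.1034)) [-0.1854  0.0521]
380 [0, 186, 222, 277] dark end<- (np.float64(0.5014), np.float64(-0.1165)) [-0.1975  0.0176]
400 [0, 110] dark end<- (np.float64(0.3945), np.float64(-0.1294)) [-0.2133  0.1241]
430 [0, 223] dark end<- (np.float64(0.4907), np.float64(-0.1389)) [-0.2202  0.0277]
edge proj of chg line y=.05 at tip: [array([371., 218.]), array([376., 228.]), array([382., 240.]), array([397., 218.]), array([404., 227.]), array([414., 239.])] 0.022
```

The pack did not move on that last push, so with the fingers open the tips are higher than I assumed and slid over the top edge. I'll back off, narrow the fingers, and probe the bench to find the real tip height.

Emit:
{"fn": "drive_tool", "kwargs": {"commands": [[[0.7, 0, 0, -0.01, 0, 0, 0], [0.7, -0.03, 0, -0.02, 0, 0, 0], [0.7, -0.07, 0, -0.02, 0, 0, 0], [0.6, -0.1, 0, -0.02, 0, 0, 0], [0.5, -0.1, 0, 0, 0, 0, 0], [0.5, -0.1, 0, 0.01, 0, 0, 0], [0.5, -0.1, 0, 0.02, 0, 0, 0], [0.5, -0.1, 0, 0.026, 0, 0, 0], [0.5, -0.1, 0, 0.026, 0, 0, 0], [0.5, -0.1, 0, 0.026, 0, 0, 0]]]}}

```text
t: 21.25
tool_pos: [0.4227, -0.0867, 0.0242]
eef_rot: [-3.141, 0.04, 0.0]
wrist_force: [0.8, -0.2, 0.3]
opening: 0.499
gripper_force: 0.0
```

```bash
python3 st.py; python3 - <<'E'
from meas import *
c=cam("wrist"); im=imaging.grab_frame("wrist"); cv2.imwrite("pics/w8.png",im)
g=im.astype(int).sum(2)<200
for r in range(215,262,4): print(r,[ (int(a)) for a in np.where(np.diff(g[r,200:440].astype(int))!=0)[0]+200])
print([proj(c,env.sense()["tool_pos"]+[x,-y,z]).round(0) for x in (0,.011) for y in (.0212,) for z in (-.022,-.01,0,.01)])
r,a,b,e=__import__("m2").screen(im,c); print(r)
E
```

```text
21.25 [ 0.4227 -0.0867  0.0242] yaw -0.0256 F [ 0.8 -0.2  0.3] M [-0.03 -0.04 -0.  ] 0.49879208626358484 0.0
215 []
219 []
223 []
227 []
231 []
235 []
239 []
243 [263, 269, 363, 369]
247 [261, 269, 363, 371]
251 [242, 247, 259, 269, 363, 372]
255 [235, 246, 258, 269, 363, 374, 386, 396]
259 [232, 244, 256, 269, 362, 375, 388, 399]
[array([355., 238.]), array([358., 247.]), array([360., 255.]), array([363., 264.]), array([355., 219.]), array([358., 226.]), array([360., 233.]), array([363., 241.])]
((-133.6520538330078, 9.829936981201172), (40.92766189575195, 70.00389099121094), 83.58808898925781)
```

Emit:
{"fn": "drive_tool", "kwargs": {"commands": [[[0.5, 0, 0, 0.004, 0, 0, 0], [0.5, 0, 0, 0.008, 0, 0, 0], [0.5, 0, 0, 0.01, 0, 0, 0], [0.5, 0, 0, 0.012, 0, 0, 0], [0.5, 0, 0, 0.014, 0, 0, 0], [0.5, 0, 0, 0.016, 0, 0, 0], [0.5, 0, 0, 0.017, 0, 0, 0], [0.5, 0, 0, 0.018, 0, 0, 0], [0.5, 0, 0, 0.019, 0, 0, 0], [0.5, 0, 0, 0.02, 0, 0, 0]]]}}

```text
t: 22.3
tool_pos: [0.4225, -0.0867, 0.0143]
eef_rot: [3.141, -0.04, 0.0]
wrist_force: [1.1, 0.9, -0.9]
opening: 0.497
gripper_force: 0.0
```

No contact at TCP z = 0.014, so the tips are clear of the bench and well below the pack's top. I'll repeat the side push at this lower height.

Emit:
{"fn": "drive_tool", "kwargs": {"commands": [[[0.5, 0.02, 0.01, 0, 0, 0, 0], [0.5, 0.04, 0.01, 0, 0, 0, 0], [0.5, 0.052, 0.01, 0, 0, 0, 0], [0.5, 0.06, 0.01, 0, 0, 0, 0], [0.5, 0.066, 0.01, 0, 0, 0, 0], [0.5, 0.07, 0.01, 0, 0, 0, 0], [0.5, 0.074, 0.01, 0, 0, 0, 0], [0.5, 0.078, 0.01, 0, 0, 0, 0], [0.5, 0.082, 0.01, 0, 0, 0, 0], [0.5, 0.082, 0.01, 0, 0, 0, 0]]]}}

```text
t: 23.3
tool_pos: [0.4639, -0.0926, 0.0143]
eef_rot: [-3.141, 0.04, -0.001]
wrist_force: [-1.0, -1.5, -0.5]
opening: 0.5
gripper_force: 0.7
```

```bash
cat > m3.py <<'E'
from meas import *
from m2 import screen
s=env.sense();c=cam("wrist"); im=imaging.grab_frame("wrist"); cv2.imwrite(f"pics/v{s['t']:.2f}.png",im)
(r,a,b,e)=screen(im,c); (x,y),(w,h),ang=r
if w>h: w,h,ang=h,w,ang-90
ang=(ang-90)%180; ang=ang-180 if ang>90 else ang
th=np.radians(ang)
print("screen",np.round([x,y,w,h],1),a,b,"yaw",th.round(4),"pack",(np.array([x,y])/1000-.0147*np.array([np.cos(th),np.sin(th)])).round(4),"tcp chg",tocharger(s["tool_pos"]).round(4))
E
python3 st.py; python3 m3.py
```

```text
23.3 [ 0.4639 -0.0926  0.0143] yaw -0.0255 F [-1.  -1.5 -0.5] M [-0.07  0.29 -0.01] 0.5001797404866433 0.6551226035895752
screen [-131.1   -6.7   60.1   70. ] [74 26] [292 212] yaw -0.0303 pack [-0.1458 -0.0062] tcp chg [-0.1747  0.0558]
```

Emit:
{"fn": "drive_tool", "kwargs": {"commands": [[[0.5, -0.03, 0, 0, 0, 0, 0], [0.5, -0.06, 0, 0, 0, 0, 0], [0.5, -0.06, 0, -0.1, 0, 0, 0], [0.5, -0.06, 0, -0.2, 0, 0, 0], [0.5, -0.06, 0, -0.2, 0, 0, -0.25], [0.5, -0.06, 0, -0.2, 0, 0, -0.5], [0.5, -0.06, 0, -0.2, 0, 0, -0.75], [0.5, -0.06, 0, -0.2, 0, 0, -1], [0.5, -0.06, 0, -0.2, 0, 0, -1], [0.5, -0.06, 0, -0.2, 0, 0, -1]]]}}

```text
t: 24.35
tool_pos: [0.434, -0.0919, 0.1146]
eef_rot: [3.045, 0.77, 0.002]
wrist_force: [0.4, 0.5, 0.3]
opening: 0.499
gripper_force: 0.0
```

Emit:
{"fn": "drive_tool", "kwargs": {"commands": [[[0.5, 0.04, 0.1, 0, 0, 0, -0.25], [0.5, 0.07, 0.2, 0, 0, 0, -0.5], [0.5, 0.075, 0.234, 0, 0, 0, -0.75], [0.5, 0.075, 0.234, 0, 0, 0, -1], [0.5, 0.075, 0.234, 0, 0, 0, -1], [0.5, 0.075, 0.234, 0, 0, 0, -1], [0.5, 0.075, 0.234, 0, 0, 0, -1], [0.5, 0.075, 0.234, 0, 0, 0, -1], [0.5, 0.075, 0.234, 0, 0, 0, -1], [0.5, 0.075, 0.234, 0, 0, 0, -1]]]}}

```text
t: 25.35
tool_pos: [0.5221, -0.1766, 0.1145]
eef_rot: [2.741, 1.535, 0.0]
wrist_force: [0.1, -0.3, 0.4]
opening: 0.501
gripper_force: 0.0
```

Emit:
{"fn": "drive_tool", "kwargs": {"commands": [[[0.5, 0, 0, 0, 0, 0, -0.25], [0.5, 0, 0, 0, 0, 0, -0.5], [0.5, 0, 0, 0, 0, 0, -0.75], [0.5, 0, 0, 0, 0, 0, -1], [0.5, 0, 0, 0, 0, 0, -1], [0.5, 0, 0, 0, 0, 0, -1], [0.5, 0, 0, 0, 0, 0, -1], [0.5, 0, 0, 0, 0, 0, -1], [0.5, 0, 0, 0, 0, 0, -1], [0.5, 0, 0, 0, 0, 0, -1]]]}}

```text
t: 26.35
tool_pos: [0.5221, -0.1769, 0.1143]
eef_rot: [2.25, 2.192, -0.0]
wrist_force: [-0.9, 0.6, 0.1]
opening: 0.496
gripper_force: 0.0
```

```bash
python3 st.py; python3 m3.py; python3 - <<'E'
from meas import *
im=imaging.grab_frame("wrist"); c=cam("wrist")
for t in ("pack","charger"):
    print([(k["score"],np.round(k["extent"])) for k in masks_of("wrist",t)])
print(proj(c,[.5243,.0805,0]))
E
```

```text
26.35 [ 0.5221 -0.1769  0.1143] yaw 1.5446 F [-0.9  0.6  0.1] M [-0.    0.07  0.01] 0.4964417106479066 0.0
screen [-147.2   -6.2   38.4   59.9] [267   0] [368  70] yaw 1.5588 pack [-0.1473 -0.0209] tcp chg [-0.2573 -0.0047]
[(0.73, array([318.,  79., 161., 158.])), (0.59, array([509., 276., 198., 174.]))]
[]
[ 306.40354005 -209.71284532]
```

The pack now sits at about y = -6 mm and yaw under 0.03 rad in the charger frame, and the tool is square behind it. I'll descend and push in.

Emit:
{"fn": "drive_tool", "kwargs": {"commands": [[[0.5, 0, 0, 0.07, 0, 0, 0], [0.5, 0, 0, 0.12, 0, 0, 0], [0.5, 0, 0, 0.16, 0, 0, 0], [0.5, 0, 0, 0.18, 0, 0, 0], [0.5, 0, 0, 0.19, 0, 0, 0], [0.5, 0, 0, 0.195, 0, 0, 0], [0.5, 0, 0, 0.2, 0, 0, 0], [0.5, 0.02, 0, 0.2, 0, 0, 0], [0.5, 0.035, 0, 0.2, 0, 0, 0], [0.5, 0.045, 0, 0.2, 0, 0, 0]]]}}

```text
t: 27.55
tool_pos: [0.5228, -0.1533, 0.0147]
eef_rot: [2.249, 2.194, 0.0]
wrist_force: [0.0, 0.1, -0.0]
opening: 0.497
gripper_force: 0.0
```

Emit:
{"fn": "drive_tool", "kwargs": {"commands": [[[0.5, 0.01, 0, 0, 0, 0, 0], [0.5, 0.02, 0, 0, 0, 0, 0], [0.5, 0.03, -0.001, 0, 0, 0, 0], [0.5, 0.04, -0.003, 0, 0, 0, 0], [0.5, 0.05, -0.005, 0, 0, 0, 0], [0.5, 0.06, -0.007, 0, 0, 0, 0], [0.5, 0.07, -0.009, 0, 0, 0, 0], [0.5, 0.08, -0.01, 0, 0, 0, 0], [0.5, 0.09, -0.01, 0, 0, 0, 0], [0.5, 0.095, -0.01, 0, 0, 0, 0]]]}}

```text
t: 28.55
tool_pos: [0.519, -0.1069, 0.0147]
eef_rot: [2.249, 2.192, -0.001]
wrist_force: [0.1, -5.9, 3.5]
opening: 0.503
gripper_force: 2.9
```

```bash
python3 st.py; python3 m3.py; python3 - <<'E'
from meas import *
import glob
im=imaging.grab_frame("wrist"); c=cam("wrist"); f=im.astype(int).sum(2)
# rear edge of the pack top per column between the fingers, and side edges per row
for u in (285,300,315,330,345):
    k=np.where(f[:,u]<150)[0]; k=k[k<300]; v=int(k[np.r_[np.diff(k)>1,True]][-1]) if len(k) else -1; print("rear",u,v,tocharger(onz(c,u,v,.046)).round(4))
for r in (40,80,120,160):
    k=np.where(f[r]<130)[0]; print("sides row",r,k.min(),k.max(),tocharger(onz(c,k.min(),r,.046)).round(4),tocharger(onz(c,k.max(),r,.046)).round(4))
E
```

```text
28.55 [ 0.519  -0.1069  0.0147] yaw 1.5452 F [ 0.1 -5.9  3.5] M [-1.14  0.    0.03] 0.5027519572910667 2.895004190504551
screen [-104.5    1.3   33.4   59.7] [215   0] [404 111] yaw -1.5695 pack [-0.1045  0.016 ] tcp chg [-0.1874  0.0003]
rear 285 254 [-0.1734  0.0109]
rear 300 254 [-0.1733  0.0052]
rear 315 254 [-0.1733 -0.0005]
rear 330 254 [-0.1733 -0.0062]
rear 345 254 [-0.1733 -0.0119]
sides row 40 168 452 [-0.0989  0.0467] [-0.0988 -0.0445]
sides row 80 173 448 [-0.111   0.0465] [-0.1109 -0.0445]
sides row 120 177 444 [-0.1239  0.0466] [-0.1238 -0.0445]
sides row 160 181 440 [-0.1375  0.0467] [-0.1375 -0.0445]
```

Emit:
{"fn": "drive_tool", "kwargs": {"commands": [[[0.5, 0.017, 0.001, 0, 0, 0, 0], [0.5, 0.034, 0.002, 0, 0, 0, 0], [0.5, 0.051, 0.002, 0, 0, 0, 0], [0.5, 0.068, 0.002, 0, 0, 0, 0], [0.5, 0.085, 0.002, 0, 0, 0, 0], [0.5, 0.102, 0.002, 0, 0, 0, 0], [0.5, 0.119, 0.002, 0, 0, 0, 0], [0.5, 0.136, 0.002, 0, 0, 0, 0], [0.5, 0.153, 0.002, 0, 0, 0, 0], [0.5, 0.17, 0.002, 0, 0, 0, 0]]]}}

```text
t: 29.65
tool_pos: [0.522, -0.0223, 0.0146]
eef_rot: [2.25, 2.191, -0.002]
wrist_force: [-0.2, -6.5, 5.0]
opening: 0.499
gripper_force: 3.2
```

```bash
python3 st.py; python3 m3.py
```

```text
29.65 [ 0.522  -0.0223  0.0146] yaw 1.5444 F [-0.2 -6.5  5. ] M [-1.2  -0.    0.03] 0.4991642287949684 3.197155147790909
screen [-19.8   0.4  33.4  59.7] [215   0] [404 111] yaw -1.5703 pack [-0.0198  0.0151] tcp chg [-0.1028 -0.0005]
```

Emit:
{"fn": "drive_tool", "kwargs": {"commands": [[[0.5, 0.014, 0, 0, 0, 0, 0], [0.5, 0.028, 0, 0, 0, 0, 0], [0.5, 0.042, 0, 0, 0, 0, 0], [0.5, 0.056, 0, 0, 0, 0, 0], [0.5, 0.066, 0, 0, 0, 0, 0], [0.5, 0.074, 0, 0, 0, 0, 0], [0.5, 0.08, 0, 0, 0, 0, 0], [0.5, 0.084, 0, 0, 0, 0, 0], [0.5, 0.088, 0, 0, 0, 0, 0], [0.5, 0.09, 0, 0, 0, 0, 0]]]}}

```text
t: 30.7
tool_pos: [0.5229, 0.0225, 0.0144]
eef_rot: [2.25, 2.192, -0.003]
wrist_force: [-0.7, -6.2, 4.3]
opening: 0.497
gripper_force: 3.2
```

```bash
python3 st.py; python3 m3.py
```

```text
30.7 [0.5229 0.0225 0.0144] yaw 1.5446 F [-0.7 -6.2  4.3] M [-1.19  0.06  0.02] 0.4965438373593824 3.1785358116030693
screen [24.9  1.2 33.3 55.7] [220   0] [396 111] yaw -1.5703 pack [0.0249 0.0159] tcp chg [-0.0581 -0.0001]
```

Emit:
{"fn": "drive_tool", "kwargs": {"commands": [[[0.5, 0.001, 0, 0, 0, 0, 0], [0.5, 0.002, 0, 0, 0, 0, 0], [0.5, 0.003, 0, 0, 0, 0, 0], [0.5, 0.004, 0, 0, 0, 0, 0], [0.5, 0.005, 0, 0, 0, 0, 0], [0.5, 0.006, 0, 0, 0, 0, 0], [0.5, 0.007, 0, 0, 0, 0, 0], [0.5, 0.007, 0, 0, 0, 0, 0], [0.5, 0.007, 0, 0, 0, 0, 0], [0.5, 0.007, 0, 0, 0, 0, 0]]]}}

```text
t: 31.75
tool_pos: [0.523, 0.0254, 0.0144]
eef_rot: [2.25, 2.191, -0.004]
wrist_force: [-0.8, -7.9, 4.4]
opening: 0.501
gripper_force: 3.7
```

```bash
python3 st.py
```

```text
31.75 [0.523  0.0254 0.0144] yaw 1.5443 F [-0.8 -7.9  4.4] M [-1.46  0.06  0.03] 0.5014272761368722 3.6955346167087555
```

Emit:
{"fn": "drive_tool", "kwargs": {"commands": [[[0.5, 0.002, 0, 0, 0, 0, 0], [0.5, 0.003, 0, 0, 0, 0, 0], [0.5, 0.004, 0, 0, 0, 0, 0], [0.5, 0.005, 0, 0, 0, 0, 0], [0.5, 0.006, 0, 0, 0, 0, 0], [0.5, 0.007, 0, 0, 0, 0, 0], [0.5, 0.008, 0, 0, 0, 0, 0], [0.5, 0.008, 0, 0, 0, 0, 0], [0.5, 0.008, 0, 0, 0, 0, 0], [0.5, 0.008, 0, 0, 0, 0, 0]]]}}

```text
t: 32.75
tool_pos: [0.5228, 0.0253, 0.0145]
eef_rot: [2.248, 2.185, -0.015]
wrist_force: [-0.2, -18.8, 6.4]
opening: 0.504
gripper_force: 9.7
```

```bash
python3 st.py
```

```text
32.75 [0.5228 0.0253 0.0145] yaw 1.5423 F [ -0.2 -18.8   6.4] M [-3.76  0.3   0.21] 0.5035019375858822 9.734520837664604
```

The force rose to 19 N with no further travel, so the pack is against the back. I'll retreat straight back and lift.

Emit:
{"fn": "drive_tool", "kwargs": {"commands": [[[0.5, -0.01, 0, 0, 0, 0, 0], [0.5, -0.04, 0, 0, 0, 0, 0], [0.5, -0.08, 0, 0, 0, 0, 0], [0.5, -0.12, 0, 0, 0, 0, 0], [0.5, -0.16, 0, -0.05, 0, 0, 0], [0.5, -0.16, 0, -0.13, 0, 0, 0], [0.5, -0.16, 0, -0.22, 0, 0, 0], [0.5, -0.16, 0, -0.3, 0, 0, 0], [0.5, -0.16, 0, -0.36, 0, 0, 0], [0.5, -0.16, 0, -0.36, 0, 0, 0]]]}}

```text
t: 33.75
tool_pos: [0.5236, -0.0496, 0.1983]
eef_rot: [2.246, 2.19, 0.008]
wrist_force: [-0.0, -0.3, 0.0]
opening: 0.502
gripper_force: 0.0
```

```bash
python3 st.py; python3 - <<'E'
from meas import *
c=cam("wrist"); im=imaging.grab_frame("wrist"); cv2.imwrite("pics/end.png",im)
ms=masks_of("wrist","pack"); m=ms[0]; print([(k["score"],np.round(k["extent"])) for k in ms])
for r in range(0,200,20):
    k=np.where(im[r].astype(int).sum(1)<130)[0]
    if len(k): print(r,k.min(),k.max(),tocharger(onz(c,k.min(),r,.046)).round(4),tocharger(onz(c,k.max(),r,.046)).round(4))
for u in (290,315,340):
    k=np.where(im[:220,u].astype(int).sum(1)<150)[0]; print("rear",u,k.max() if len(k) else None, tocharger(onz(c,u,k.max(),.046)).round(4) if len(k) else "")
E
```

```text
33.75 [ 0.5236 -0.0496  0.1983] yaw 1.5453 F [-0.  -0.3  0. ] M [ 0.02 -0.03 -0.01] 0.5018002208913124 0.0
[(0.93, array([467., 339.,  74., 122.])), (0.59, array([310.,  46., 110.,  91.])), (0.29, array([310.,  40., 166.,  74.]))]
0 568 639 [ 0.0244 -0.2103] [ 0.0246 -0.2685]
20 277 610 [0.009 0.027] [ 0.0098 -0.2481]
40 254 366 [-0.0061  0.0466] [-0.0059 -0.0467]
60 255 364 [-0.0216  0.0465] [-0.0214 -0.0457]
80 256 363 [-0.0375  0.0464] [-0.0373 -0.0454]
rear 290 90 [-0.0456  0.0174]
rear 315 90 [-0.0455 -0.0042]
rear 340 90 [-0.0455 -0.0258]
```

```bash
python3 -c "
from cell import env
print(env.sign_off())"
```

```text
the job is handed in; nothing more can be done
None
```

The knob is at its anticlockwise stop and the pack is flat and fully home in the channel: its rear edge measures 45.5 mm out of the mouth (45 expected), centred to about 1 mm. I handed the job in at about 34 s. No verdict came back, and I did not re-check the knob after turning it or measure the bystanders at the end.

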